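Count along the spice rack and push the tin into its slot

ROBOT

A 6-joint arm with a two-finger parallel gripper is mounted at the origin on the work surface. World frame = base frame: x ahead of the robot, y to its left, z up, the work surface at z = 0. Lengths are in m, angles in degrees, forces in N, time in s.
With the tool pointing down it reaches from about 0.35 to 0.875 m from the base axis. Payload 4.2 kg.
Tool frame: the origin (TCP) lies at the very end of the fingers, on their centre line; the grasp point (between the pads) lies 19 mm behind it (r.hold_point_z is the distance from the TCP to the grasp point, in m); z points along the fingers, y is the direction in which the jaws open and shut (so a half turn about z gives the same grasp; the last joint's range is limited). The gripper opens to 87 mm and grips with 3 to 60 N. Pads are 19 mm wide; open, the fingers measure 117 mm over their backs; the gripper's body (75 mm by 190 mm) begins 51 mm behind the grasp point.
Start: joints at [86.952, 22.042, 0.453, 0, -68.411, -14.817], TCP at [0.192, 0.595, 0.223] pointing down, gripper open.
Joint ranges: [-179.83, 179.83], [-69.29, 118.12], [-61.27, 80.66], [-181.25, 117.63], [-171.15, -9.14], [-177.46, 177.46]. Speed limits (degrees/s): [159.86, 159.86, 180, 180, 180, 180].

INTERFACE

Orientations are given as a 3x3 rotation matrix whose columns are the frame's x, y, z axes.
In Python, from station import r, cams, ticket gives the robot as it stands.
- The arm moves only by the tool drive_tool, never from a script. Its argument "deltas" is a list of rows, each an object of numbers: "dx", "dy", "dz": the shift along the tool's x, y, z in m; "wx", "wy", "wz": the turn, a rotation vector about the tool's x, y, z in degrees. A call has 1 to 20 rows; each row is the pose to reach, as a shift and turn from the pose commanded when the call began, along the tool's axes at that moment; what a row does not reach only later rows make up. A row lasts 1/10 s, in which the tool goes at most 50 mm and 8.59 degrees, less where a joint would pass 70% of its speed; a pose out of reach is approached as far as the arm can. A call with a gripper value outside its range is refused whole. "gripper" is the opening, from 0 (shut) to 1 (fully open), set as the call begins (left out, the last holds). The fingers move at their own pace and stop on an object; the grip force is fixed at half the most. Time passes only in rows, so rows that repeat a pose let the fingers close. It gives the time, the measured TCP pose, the force and the opening at its end, in the units of the state.
- r.sense(): the state, without advancing time (a new reading comes with each control period).
- cams.capture(name): name is "side" or "top" or "wrist"; returns the picture (480x640x3 uint8, red, green, blue); there is no depth.
- cams.camera_model(name): a dict with "intrinsics" (3x3 intrinsics, pixels), "extrinsics" (4x4, takes a point from world to camera coordinates); the wrist camera has in their place "T_tool_cam" (4x4, takes a point from camera to tool coordinates, whose origin is the TCP and whose axes are the flange's). Camera axes: x right, y down, z forward; pixel columns grow to the right and rows downward; lengths in m; the calibration is good to about 2 mm. A picture is of the moment at which its call begins: read the wrist's pose just before it. camera_model takes no time and is no camera call.
- ticket.finish_job(): hands the job in, once; it reports no verdict.
The state is a dict: "time_s": time; "joints": joint angles; "joint_velocities": joint speeds; "effort": joint torques, N m; "tcp_pos": TCP position; "ee_rot": TCP orientation; "wrist_force": force on the tool from outside, world axes, zero at the start; "moment": the same for the moment, N m; "gripper_width": opening from 0.0 (shut) to 1.0 (fully open).
Only numpy, scipy, OpenCV 4.12 (cv2) and the standard library are available. Lean on these libraries where they do the work, as an engineer would, in place of code of your own. Each camera call takes 0.05 s, during which the arm holds its last target.

TASK

Put the loose spice tin away without gripping or lifting it: starting at the rack's tall end panel (rounded top, round post at its front edge), run one fingertip (fingers together) along the top rail over the first and the second gap and stop on the third, touching none of the rail beyond. Then push the tin, sliding upright on the table, in through the open front of that third gap until it is fully home against the rack's back wall, and move clear. Leave the tins already in the rack and the other things on the table where they are.

Things in the scene. Friction and masses are not known exactly. Their poses are not given: they have to be found in the camera images.
- rack: fixed white plastic divider rack with six equal gaps, 352 mm long (y), 80 mm deep (x). Origin on the table at the middle; x points from the open front to the back wall, z up. Dividers (4 mm thick, 44 mm high, x from -40 to 40 mm) at y = 0, +-58, +-116 mm and end panels at +-174 mm, so gap centres are at y = +-29, +-87, +-145 mm, each 54 mm wide. No floor: things slide in on the table
- rack_back (a point): middle of the inner face of the rack's back wall, 35 mm behind the rack's origin and 22 mm above the table; the wall is 44 mm high and closes all six gaps. A tin that is home touches it and has its centre 12 mm behind the rack's origin. The rail over the back of the gaps is rigid, its top 50 mm above the table, from 16 to 40 mm behind the rack's origin
- tall_end: the rack's tall end panel, 4 mm thick, 80 mm deep, 90 mm high with a rounded top and a round post (20 mm across, 90 mm high) at its front edge, centred 44 mm in front of the origin; origin on the table under its centre. It may be at either end of the rack (y = +174 or -174 mm in the rack's frame); the gaps are counted from it
- low_end: the rack's other end panel, 4 mm thick, 80 mm deep and only 44 mm high; origin on the table under its centre
- rail_a: metal rail plate over the gap at y = 145 mm of the rack's frame, rigid, 52 mm long (y), 24 mm deep (x), 6 mm thick; origin at the centre of its top face, 50 mm above the table
- rail_b: metal rail plate over the gap at y = 87 mm of the rack's frame, rigid, 52 mm long (y), 24 mm deep (x), 6 mm thick; origin at the centre of its top face, 50 mm above the table
- rail_c: metal rail plate over the gap at y = 29 mm of the rack's frame, rigid, 52 mm long (y), 24 mm deep (x), 6 mm thick; origin at the centre of its top face, 50 mm above the table
- rail_d: metal rail plate over the gap at y = -29 mm of the rack's frame, rigid, 52 mm long (y), 24 mm deep (x), 6 mm thick; origin at the centre of its top face, 50 mm above the table
- rail_e: metal rail plate over the gap at y = -87 mm of the rack's frame, rigid, 52 mm long (y), 24 mm deep (x), 6 mm thick; origin at the centre of its top face, 50 mm above the table
- rail_f: metal rail plate over the gap at y = -145 mm of the rack's frame, rigid, 52 mm long (y), 24 mm deep (x), 6 mm thick; origin at the centre of its top face, 50 mm above the table
- tin_center (a point): the tin to put away: round tin, 46 mm across, 40 mm tall, 100 to 250 g, with a steel body, paper band and black lid; this point is its centre, 20 mm above its underside. It stands upright on the table in front of the rack and slides when pushed low down
- stored_tin1_center (a point): a tin already in the rack, in the gap at y = 87 mm (leave it): round tin, 46 mm across, 40 mm tall, 100 to 250 g, with a steel body, paper band and black lid; this point is its centre, 20 mm above its underside
- stored_tin2_center (a point): a tin already in the rack, in the gap at y = -145 mm (leave it): round tin, 46 mm across, 40 mm tall, 100 to 250 g, with a steel body, paper band and black lid; this point is its centre, 20 mm above its underside
- mug: bystander: white mug, 82 mm across, 95 mm tall, handle on one side; origin under its centre
- sauce_jar: bystander: amber glass jar, 64 mm across, 120 mm tall; origin under its centre
- spatula: bystander: wooden-handled spatula lying flat, 280 mm long along its x axis; origin near its middle
- bowl: bystander: small steel bowl, 120 mm across, 50 mm high; origin under its centre
- water_bottle: bystander: bottle, 64 mm across, 200 mm tall; origin under its centre
Mind the look-alikes: they are no part of the job. Several things look just like the tall_end: the one meant starts farthest from the robot's base. What is shaped like the part that bears tin_center but orange is not meant.

How it is judged:
By the outcome, as a careful person would: the job done as asked, in the order asked, and still so for the second after the job is handed in, with the robot touching nothing.
It also fails if it takes over 69 s, if anything falls off the work surface, if the arm or the gripper's body presses on something with over 40 N, if the wrist force passes 120 N, or if a joint passes its speed limit or range.

## Working session

There is one attempt and no reset: what is moved stays moved. The work goes in short steps, Python scripts to look and compute and a tool call to move; the robot and the scene stay as the last step left them, time stands still between calls to the robot, and variables do not carry over. Pictures are saved under pics/ and viewed, and the job is handed in when it is done.

Besides the shell and the picture viewer there is one more tool, called after "Call:" as name([rows], argument=value, ...), one row to a line, values as JSON. drive_tool: Moves the arm, as the interface text tells. Its arguments: {"type":"object","properties":{"deltas":{"type":"array","items":{"type":"object","properties":{"dx":{"type":"number"},"dy":{"type":"number"},"dz":{"type":"number"},"wx":{"type":"number"},"wy":{"type":"number"},"wz":{"type":"number"}}}},"gripper":{"type":"number"}},"required":["deltas"]}

```bash
mkdir -p pics; python3 - <<'E'
from station import r,cams
import cv2,numpy as np
s=r.sense(); print(s)
for n in ["side","top","wrist"]:
    im=cams.capture(n); cv2.imwrite(f"pics/{n}0.png",im[:,:,::-1]); print(n,cams.camera_model(n))
E
```

```text
{'time_s': 0.0, 'joints': array([ 8.69519114e+01,  2.20896965e+01,  3.78939854e-01, -3.09426040e-02,
       -6.84103938e+01, -1.48175907e+01]), 'joint_velocities': array([ 0.04051858,  0.04018273,  0.02003448,  0.07952142,  0.04347019,
       -0.03492628]), 'effort': array([ 7.90167360e-04, -3.90666676e+01,  1.87411934e+01,  4.22006786e+00,
        1.11189019e-02, -1.84696560e-04]), 'tcp_pos': array([0.19151791, 0.59429086, 0.22146002]), 'ee_rot': array([[ 9.51717215e-01, -3.06975514e-01, -6.13884159e-04],
       [-3.06976123e-01, -9.51714933e-01, -2.08472861e-03],
       [ 5.57179142e-05,  2.17251988e-03, -9.99997639e-01]]), 'wrist_force': array([ 0.41252066,  0.1085462 , -0.26247546]), 'moment': array([ 0.0295724 , -0.03290338, -0.03464148]), 'gripper_width': 1.0015019846119204}
side {'intrinsics': array([[465.58634627,   0.        , 319.20458415],
       [  0.        , 465.58634627, 243.85943805],
       [  0.        ,   0.        ,   1.        ]]), 'extrinsics': array([[ 0.90038698, -0.4347235 , -0.01785408, -0.53328826],
       [-0.34747464, -0.69377157, -0.63082675,  0.24287851
[... 488 characters left out ...]
    [ 1.94352924e-01, -2.17655757e-03, -9.80929255e-01,
         1.17056435e+00],
       [ 0.00000000e+00,  0.00000000e+00,  0.00000000e+00,
         1.00000000e+00]])}
wrist {'intrinsics': array([[375.34282563,   0.        , 321.202903  ],
       [  0.        , 375.34282563, 246.45623767],
       [  0.        ,   0.        ,   1.        ]]), 'T_tool_cam': array([[-3.94289702e-04, -9.55489479e-01, -2.95024913e-01,
         8.18774181e-02],
       [ 9.99999686e-01, -1.73998121e-04, -7.72938807e-04,
         6.06806133e-04],
       [ 6.87201118e-04, -2.95025125e-01,  9.55489248e-01,
        -1.62154437e-01],
       [ 0.00000000e+00,  0.00000000e+00,  0.00000000e+00,
         1.00000000e+00]])}
```

View pics/side0.png

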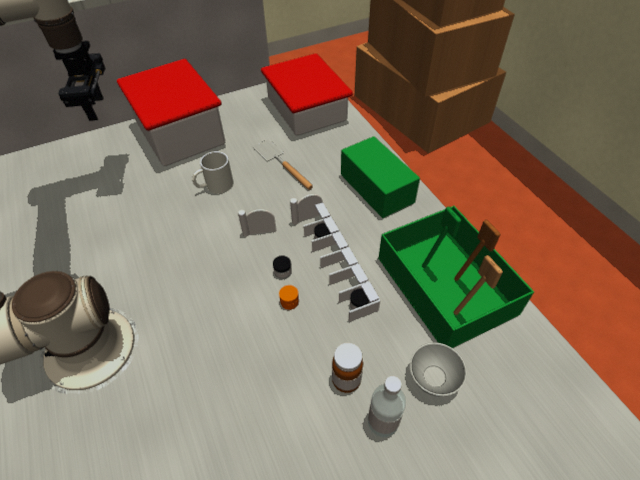

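View pics/top0.png

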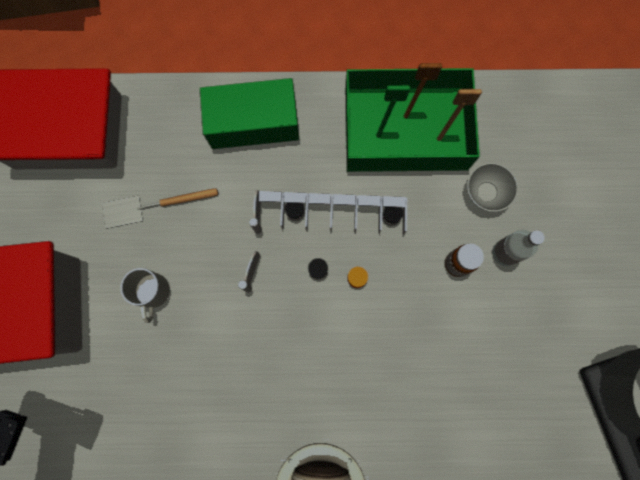

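View pics/wrist0.png

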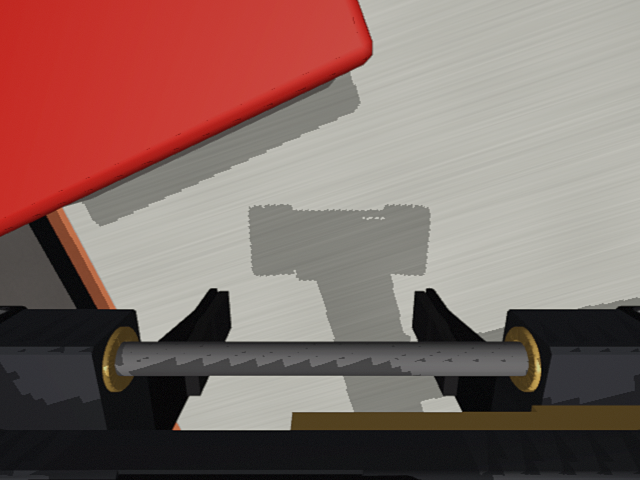

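```bash
python3 - <<'E'
import cv2
im=cv2.imread("pics/top0.png")
cv2.imwrite("pics/c1.png",cv2.resize(im[180:300,230:430],None,fx=4,fy=4,interpolation=cv2.INTER_CUBIC))
im=cv2.imread("pics/side0.png")
cv2.imwrite("pics/c2.png",cv2.resize(im[180:330,230:400],None,fx=4,fy=4,interpolation=cv2.INTER_CUBIC))
E
```

```text
(no output)
```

View pics/c1.png

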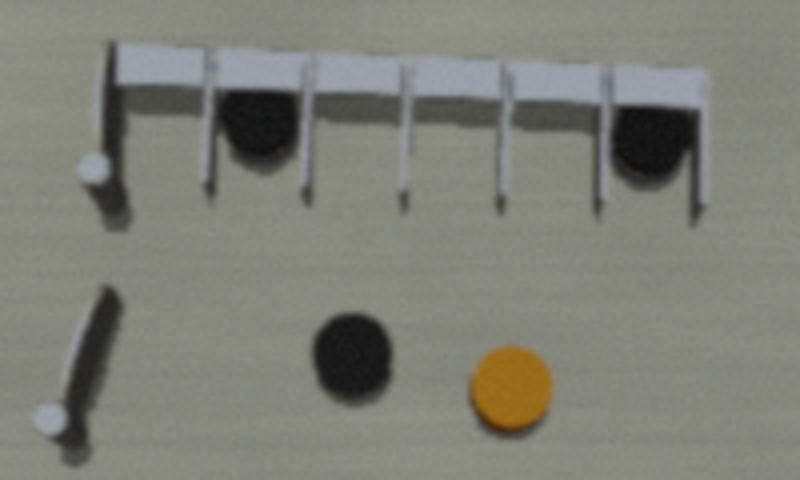

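View pics/c2.png

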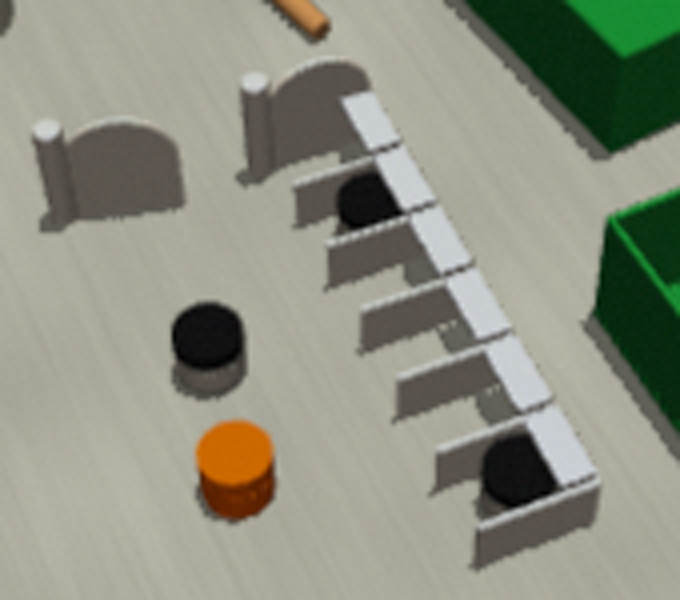

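```bash
cat > h.py <<'E'
from station import r,cams
import numpy as np
from scipy.optimize import least_squares
def proj(n,P):
    m=cams.camera_model(n);K=m["intrinsics"];E=m["extrinsics"]
    c=E[:3,:3]@np.asarray(P)+E[:3,3];p=K@c;return p[:2]/p[2]
def back(n,uv,z):
    m=cams.camera_model(n);K=m["intrinsics"];E=m["extrinsics"]
    d=E[:3,:3].T@np.linalg.solve(K,[uv[0],uv[1],1]);o=-E[:3,:3].T@E[:3,3]
    return o+d*(z-o[2])/d[2]
T=lambda u,v:((u+.5)/4-.5+230,(v+.5)/4-.5+180)
def W(p,q):
    c,s=np.cos(p[2]),np.sin(p[2]);return [p[0]+c*q[0]-s*q[1],p[1]+s*q[0]+c*q[1],q[2]]
E
python3 - <<'E'
from h import *
top=[((16,171,50),(114,84)),((40,171,50),(114,44)),((40,-171,50),(709,69)),((16,-171,50),(707,108)),((-40,116,44),(207,183)),((-40,58,44),(305,188)),((-40,0,44),(404,194)),((-40,-58,44),(501,198)),((-40,-116,44),(599,203)),((-40,-174,44),(701,207)),((-44,174,90),(94,168))]
side=[((16,171,50),(342,97)),((40,171,50),(368,93)),((40,-171,50),(597,478)),((16,-171,50),(565,490)),((-40,116,44),(295,186)),((-40,58,44),(328,245)),((-40,0,44),(362,310)),((-40,-58,44),(397,378)),((-40,-116,44),(437,452)),((-40,-174,44),(476,527)),((-44,174,90),(255,83))]
def res(p,ss):
    o=[]
    for n,L in ss:
        for q,uv in L:o+=list(proj(n,W(p,np.array(q)/1000))-T(*uv))
    return np.array(o)
for ss in ([("top",top)],[("side",side)],[("top",top),("side",side)]):
    f=least_squares(res,[.55,0,0],args=(ss,));print(f.x[:2].round(4),np.degrees(f.x[2]).round(2),np.abs(f.fun).max().round(2)); 
    print(f.fun.reshape(-1,2).round(1).tolist())
p=f.x
print("tin",back("top",T(352,356),.04),back("side",T(208,336),.04))
print("orange",back("top",T(511,388),.04),back("side",T(235,453),.04))
print("decoy post",back("top",T(50,418),.09))
print("decoy far",back("top",T(104,288),.0))
print("gap3",W(p,[.012,.029,.02]),W(p,[-.040,.029,.02]),"rails",W(p,[.028,.145,.05]),W(p,[.028,.029,.05]),"post",W(p,[-.044,.174,.09]))
for n,uv in [("mug",(148,288)),("jar",(469,258)),("spat",(215,192))]:print(n,back("top",uv,.0))
E
```

```text
[ 0.6181 -0.0335] -3.24 1.55
[[0.3, -0.2], [1.0, -0.1], [-1.6, 0.3], [-1.2, 0.5], [-0.7, 0.1], [-0.3, 0.0], [-0.0, -0.3], [0.7, -0.1], [1.2, -0.2], [0.7, -0.1], [-0.1, 0.1]]
[ 0.6206 -0.0325] -3.16 1.14
[[-0.3, 0.9], [1.1, -0.6], [0.4, -1.0], [-0.7, -0.6], [-0.1, -0.2], [-0.2, 0.3], [-0.2, 0.3], [0.1, 0.4], [-0.2, 0.1], [0.2, 0.7], [-0.1, -0.3]]
[ 0.6192 -0.0332] -3.18 1.71
[[0.2, -0.6], [0.9, -0.5], [-1.7, -0.2], [-1.4, -0.0], [-0.8, -0.2], [-0.4, -0.4], [-0.1, -0.7], [0.6, -0.6], [1.1, -0.7], [0.6, -0.6], [-0.2, -0.2], [-0.7, 1.2], [0.8, -0.3], [0.0, -0.5], [-1.1, -0.1], [-0.4, 0.1], [-0.6, 0.7], [-0.5, 0.7], [-0.2, 0.8], [-0.6, 0.6], [-0.2, 1.2], [-0.5, 0.1]]
tin [ 4.83768421e-01 -4.82178488e-04  4.00000000e-02] [ 0.4866064  -0.00201793  0.04      ]
orange [ 0.46450391 -0.09119843  0.04      ] [ 0.46703088 -0.09031373  0.04      ]
decoy post [0.44470131 0.16415601 0.09      ]
decoy far [0.53116537 0.1473988  0.        ]
gap3 [np.float64(0.6327751015677584), np.float64(-0.0049337167876853175), 0.02] [np.float64(0.580854999124979), np.float64(-0.0020522306552726334), 0.02] rails [np.float64(0.6551784483070727), np.float64(0.11000143908238802), 0.05] [np.float64(0.6487505177039983), np.float64(-0.00582032790535076), 0.05] post [np.float64(0.584896058344762), np.float64(0.14294663085881718), 0.09]
mug [0.44697098 0.3990023  0.        ]
jar [ 0.51099647 -0.35996575  0.        ]
spat [0.67919301 0.24862759 0.        ]
```

```bash
cat >> h.py <<'E'
from scipy.spatial.transform import Rotation as Ro
RP=np.array([.6192,-.0332,np.radians(-3.18)])
def RK(x,y,z): return W(RP,np.array([x,y,z])/1000)
def goal(tgt,yaw=None):
    """target -> delta in tool axes; yaw = desired angle of tool x, tool down"""
    s=r.sense();R=s["ee_rot"];p=s["tcp_pos"]
    d=R.T@(np.asarray(tgt)-p)
    o="d=(%.4f %.4f %.4f)"%tuple(d)
    if yaw is not None:
        c,q=np.cos(yaw),np.sin(yaw);G=np.array([[c,q,0],[q,-c,0],[0,0,-1]])
        o+=" w=(%.2f %.2f %.2f)"%tuple(Ro.from_matrix(R.T@G).as_rotvec(degrees=True))
    print(o)
def rackpos():
    p=r.sense()["tcp_pos"];c,s=np.cos(RP[2]),np.sin(RP[2]);d=p[:2]-RP[:2]
    return np.array([c*d[0]+s*d[1],-s*d[0]+c*d[1],p[2]])*1000
E
python3 -c "
from h import *
goal([.19,.42,.222],RP[2]);goal([.45,.25,.222],RP[2]);goal(RK(28,152,120),RP[2]);goal(RK(28,152,80),RP[2])"
```

```text
d=(0.0520 0.1665 0.0000) w=(0.09 0.01 -14.69)
d=(0.3517 0.2485 0.0002) w=(0.09 0.01 -14.69)
d=(0.5881 0.3118 0.1023) w=(0.09 0.01 -14.69)
d=(0.5881 0.3118 0.1423) w=(0.09 0.01 -14.69)
```

Call:
drive_tool([
  {"dx": 0.012, "dy": 0.04, "dz": 0, "wz": -3},
  {"dx": 0.025, "dy": 0.08, "dz": 0, "wz": -6},
  {"dx": 0.038, "dy": 0.12, "dz": 0, "wz": -9},
  {"dx": 0.052, "dy": 0.165, "dz": 0, "wz": -12},
  {"dx": 0.095, "dy": 0.177, "dz": 0, "wz": -14.69},
  {"dx": 0.138, "dy": 0.189, "dz": 0, "wz": -14.69},
  {"dx": 0.181, "dy": 0.2, "dz": 0, "wz": -14.69},
  {"dx": 0.224, "dy": 0.212, "dz": 0, "wz": -14.69},
  {"dx": 0.267, "dy": 0.224, "dz": 0, "wz": -14.69},
  {"dx": 0.31, "dy": 0.236, "dz": 0, "wz": -14.69},
  {"dx": 0.352, "dy": 0.248, "dz": 0, "wz": -14.69},
  {"dx": 0.395, "dy": 0.26, "dz": 0, "wz": -14.69},
  {"dx": 0.438, "dy": 0.271, "dz": 0.01, "wz": -14.69},
  {"dx": 0.48, "dy": 0.282, "dz": 0.02, "wz": -14.69},
  {"dx": 0.52, "dy": 0.293, "dz": 0.04, "wz": -14.69},
  {"dx": 0.56, "dy": 0.304, "dz": 0.06, "wz": -14.69},
  {"dx": 0.588, "dy": 0.312, "dz": 0.08, "wz": -14.69},
  {"dx": 0.588, "dy": 0.312, "dz": 0.102, "wz": -14.69},
  {"dx": 0.588, "dy": 0.312, "dz": 0.102, "wz": -14.69},
], gripper=0)

```text
schema error: expected keys dx, dy, dz, wx, wy, wz
```

Call:
drive_tool([
  {"dx": 0.012, "dy": 0.04, "dz": 0, "wx": 0, "wy": 0, "wz": -3},
  {"dx": 0.025, "dy": 0.08, "dz": 0, "wx": 0, "wy": 0, "wz": -6},
  {"dx": 0.038, "dy": 0.12, "dz": 0, "wx": 0, "wy": 0, "wz": -9},
  {"dx": 0.052, "dy": 0.165, "dz": 0, "wx": 0, "wy": 0, "wz": -12},
  {"dx": 0.095, "dy": 0.177, "dz": 0, "wx": 0, "wy": 0, "wz": -14.69},
  {"dx": 0.138, "dy": 0.189, "dz": 0, "wx": 0, "wy": 0, "wz": -14.69},
  {"dx": 0.181, "dy": 0.2, "dz": 0, "wx": 0, "wy": 0, "wz": -14.69},
  {"dx": 0.224, "dy": 0.212, "dz": 0, "wx": 0, "wy": 0, "wz": -14.69},
  {"dx": 0.267, "dy": 0.224, "dz": 0, "wx": 0, "wy": 0, "wz": -14.69},
  {"dx": 0.31, "dy": 0.236, "dz": 0, "wx": 0, "wy": 0, "wz": -14.69},
  {"dx": 0.352, "dy": 0.248, "dz": 0, "wx": 0, "wy": 0, "wz": -14.69},
  {"dx": 0.395, "dy": 0.26, "dz": 0, "wx": 0, "wy": 0, "wz": -14.69},
  {"dx": 0.438, "dy": 0.271, "dz": 0.01, "wx": 0, "wy": 0, "wz": -14.69},
  {"dx": 0.48, "dy": 0.282, "dz": 0.02, "wx": 0, "wy": 0, "wz": -14.69},
  {"dx": 0.52, "dy": 0.293, "dz": 0.04, "wx": 0, "wy": 0, "wz": -14.69},
  {"dx": 0.56, "dy": 0.304, "dz": 0.06, "wx": 0, "wy": 0, "wz": -14.69},
  {"dx": 0.588, "dy": 0.312, "dz": 0.08, "wx": 0, "wy": 0, "wz": -14.69},
  {"dx": 0.588, "dy": 0.312, "dz": 0.102, "wx": 0, "wy": 0, "wz": -14.69},
  {"dx": 0.588, "dy": 0.312, "dz": 0.102, "wx": 0, "wy": 0, "wz": -14.69},
], gripper=0)

```text
time_s: 2.05
tcp_pos: [0.6534, 0.1158, 0.1157]
ee_rot: [[0.998, -0.058, -0.009], [-0.058, -0.998, -0.003], [-0.009, 0.003, -1.0]]
wrist_force: [-0.6, -0.5, 0.1]
gripper_width: 0.003
```

```bash
python3 - <<'E'
from h import *
import cv2
print(rackpos(),r.sense()["wrist_force"])
goal(RK(28,152,50),RP[2])
for n in ["wrist","top","side"]:
    im=cams.capture(n)[:,:,::-1]; 
    if n!="wrist": 
        im=cv2.resize(im[150:330,220:420],None,fx=3,fy=3,interpolation=cv2.INTER_CUBIC)
    cv2.imwrite(f"pics/{n}1.png",im)
E
```

```text
[ 25.90317537 150.68812054 115.72683315] [-0.56022478 -0.53483922  0.05262172]
d=(0.0027 -0.0015 0.0657) w=(0.17 0.51 -0.14)
```

View pics/wrist1.png

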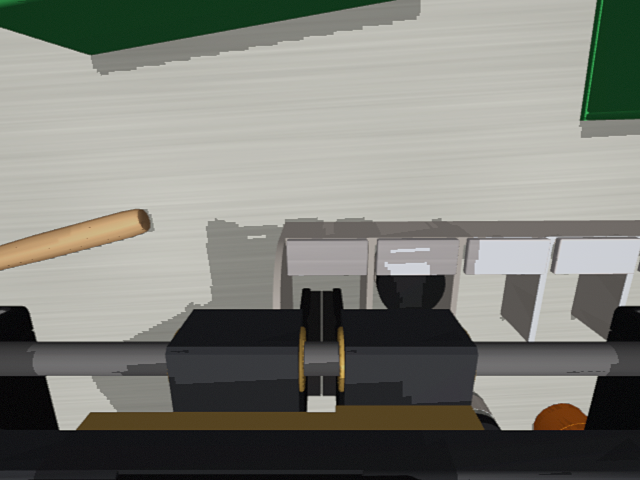

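View pics/side1.png

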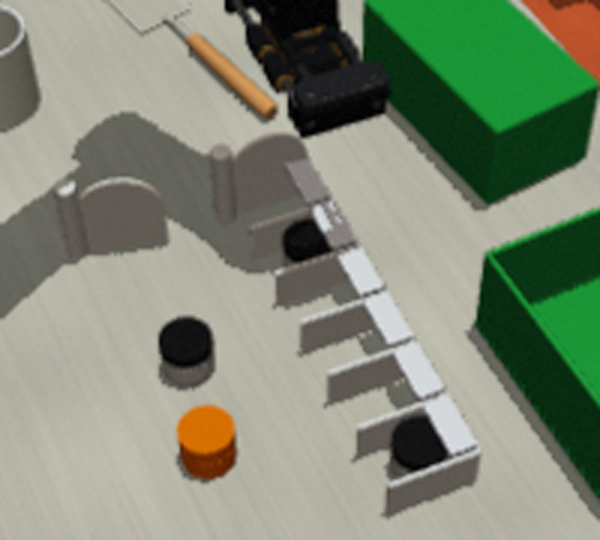

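```bash
python3 - <<'E'
from h import *
s=r.sense();m=cams.camera_model("wrist");K=m["intrinsics"];T=m["T_tool_cam"]
def wb(uv,z):
    d=s["ee_rot"]@T[:3,:3]@np.linalg.solve(K,[*uv,1]);o=s["tcp_pos"]+s["ee_rot"]@T[:3,3]
    P=o+d*(z-o[2])/d[2];c,q=np.cos(RP[2]),np.sin(RP[2]);e=P[:2]-RP[:2];return (np.array([c*e[0]+q*e[1],-q*e[0]+c*e[1]])*1000).round(1)
for uv,l in [((287,240),"40,171"),((287,275),"16,171"),((367,240),"40,119"),((367,276),"16,119"),((377,240),"40,113"),((459,240),"40,61"),((460,275),"16,61"),((466,240),"40,55"),((553,239),"40,3"),((554,273),"16,-3")]:print(l,wb(uv,.05))
E
```

```text
40,171 [ 42.3 174.6]
16,171 [ 18.  175.3]
40,119 [ 42.4 122.7]
16,119 [ 17.3 121.8]
40,113 [ 42.4 116.3]
40,61 [42.4 63.1]
16,61 [18.1 59.8]
40,55 [42.4 58.6]
40,3 [43.1  2.3]
16,-3 [19.6 -2.6]
```

Call:
drive_tool([
  {"dx": 0.003, "dy": -0.002, "dz": 0.025, "wx": 0, "wy": 0, "wz": 0},
  {"dx": 0.003, "dy": -0.003, "dz": 0.045, "wx": 0, "wy": 0, "wz": 0},
  {"dx": 0.003, "dy": -0.003, "dz": 0.055, "wx": 0, "wy": 0, "wz": 0},
  {"dx": 0.003, "dy": -0.003, "dz": 0.055, "wx": 0, "wy": 0, "wz": 0},
  {"dx": 0.003, "dy": -0.003, "dz": 0.055, "wx": 0, "wy": 0, "wz": 0},
])

```text
time_s: 2.7
tcp_pos: [0.6596, 0.1209, 0.0672]
ee_rot: [[0.999, -0.054, 0.002], [-0.054, -0.999, 0.0], [0.002, -0.001, -1.0]]
wrist_force: [1.0, -0.3, 0.5]
gripper_width: 0.008
```

```bash
python3 - <<'E'
from h import *
import cv2
print(rackpos(),r.sense()["wrist_force"])
for n in ["wrist","side"]:
    im=cams.capture(n)[:,:,::-1]; 
    if n!="wrist": 
        im=cv2.resize(im[150:330,220:420],None,fx=3,fy=3,interpolation=cv2.INTER_CUBIC)
    cv2.imwrite(f"pics/{n}2.png",im)
E
```

```text
[ 31.76849192 156.09372053  67.19168661] [ 1.04095299 -0.30449706  0.46424465]
```

View pics/wrist2.png

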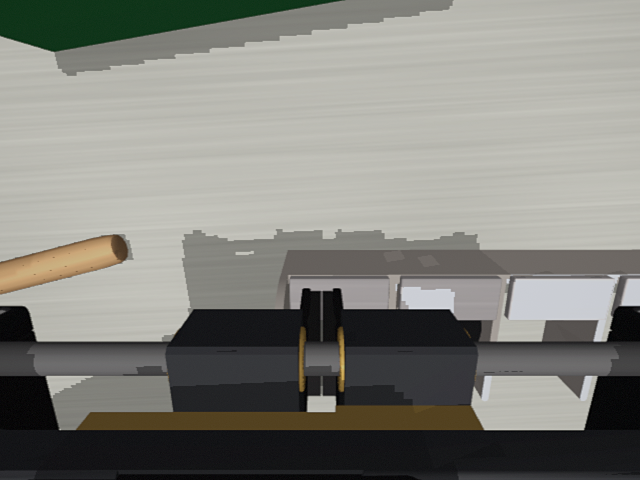

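View pics/side2.png

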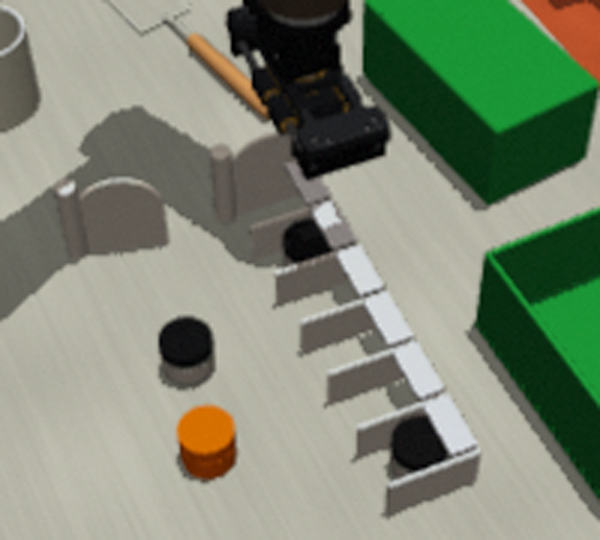

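Call:
drive_tool([
  {"dx": -0.002, "dy": 0, "dz": 0.008, "wx": 0, "wy": 0, "wz": 0},
  {"dx": -0.002, "dy": 0, "dz": 0.014, "wx": 0, "wy": 0, "wz": 0},
  {"dx": -0.002, "dy": 0, "dz": 0.015, "wx": 0, "wy": 0, "wz": 0},
  {"dx": -0.002, "dy": 0, "dz": 0.016, "wx": 0, "wy": 0, "wz": 0},
  {"dx": -0.002, "dy": 0, "dz": 0.016, "wx": 0, "wy": 0, "wz": 0},
  {"dx": -0.002, "dy": 0, "dz": 0.016, "wx": 0, "wy": 0, "wz": 0},
])

```text
time_s: 3.4
tcp_pos: [0.6565, 0.1204, 0.0505]
ee_rot: [[0.998, -0.055, -0.001], [-0.055, -0.998, -0.0], [-0.001, 0.0, -1.0]]
wrist_force: [-2.8, 1.0, 6.2]
gripper_width: 0.004
```

Call:
drive_tool([
  {"dx": 0, "dy": 0, "dz": 0.001, "wx": 0, "wy": 0, "wz": 0},
  {"dx": 0, "dy": 0, "dz": 0.001, "wx": 0, "wy": 0, "wz": 0},
])

```text
time_s: 3.6
tcp_pos: [0.6565, 0.1204, 0.0505]
ee_rot: [[0.998, -0.055, -0.0], [-0.055, -0.998, -0.001], [-0.0, 0.001, -1.0]]
wrist_force: [-4.4, 0.7, 10.0]
gripper_width: 0.001
```

Call:
drive_tool([
  {"dx": 0, "dy": 0.003, "dz": 0, "wx": 0, "wy": 0, "wz": 0},
  {"dx": 0, "dy": 0.008, "dz": 0, "wx": 0, "wy": 0, "wz": 0},
  {"dx": 0, "dy": 0.014, "dz": 0, "wx": 0, "wy": 0, "wz": 0},
  {"dx": 0, "dy": 0.02, "dz": 0, "wx": 0, "wy": 0, "wz": 0},
  {"dx": 0, "dy": 0.026, "dz": 0, "wx": 0, "wy": 0, "wz": 0},
  {"dx": 0, "dy": 0.032, "dz": 0, "wx": 0, "wy": 0, "wz": 0},
  {"dx": 0, "dy": 0.038, "dz": 0, "wx": 0, "wy": 0, "wz": 0},
  {"dx": 0, "dy": 0.044, "dz": 0, "wx": 0, "wy": 0, "wz": 0},
  {"dx": 0, "dy": 0.05, "dz": 0, "wx": 0, "wy": 0, "wz": 0},
  {"dx": 0, "dy": 0.055, "dz": 0, "wx": 0, "wy": 0, "wz": 0},
  {"dx": 0, "dy": 0.06, "dz": 0, "wx": 0, "wy": 0, "wz": 0},
])

```text
time_s: 4.7
tcp_pos: [0.6558, 0.0619, 0.0505]
ee_rot: [[0.999, -0.054, 0.006], [-0.054, -0.999, 0.002], [0.006, -0.002, -1.0]]
wrist_force: [1.2, 3.5, 5.9]
gripper_width: 0.003
```

Call:
drive_tool([
  {"dx": 0, "dy": 0.005, "dz": 0.0005, "wx": 0, "wy": 0, "wz": 0},
  {"dx": 0, "dy": 0.011, "dz": 0.0005, "wx": 0, "wy": 0, "wz": 0},
  {"dx": 0, "dy": 0.017, "dz": 0.0005, "wx": 0, "wy": 0, "wz": 0},
  {"dx": 0, "dy": 0.023, "dz": 0.0005, "wx": 0, "wy": 0, "wz": 0},
  {"dx": 0, "dy": 0.029, "dz": 0.0005, "wx": 0, "wy": 0, "wz": 0},
  {"dx": 0, "dy": 0.035, "dz": 0.0005, "wx": 0, "wy": 0, "wz": 0},
  {"dx": 0, "dy": 0.041, "dz": 0.0005, "wx": 0, "wy": 0, "wz": 0},
  {"dx": 0, "dy": 0.047, "dz": 0.0005, "wx": 0, "wy": 0, "wz": 0},
  {"dx": 0, "dy": 0.053, "dz": 0.0005, "wx": 0, "wy": 0, "wz": 0},
  {"dx": 0, "dy": 0.059, "dz": 0.0005, "wx": 0, "wy": 0, "wz": 0},
  {"dx": 0, "dy": 0.062, "dz": 0.0005, "wx": 0, "wy": 0, "wz": 0},
  {"dx": 0, "dy": 0.064, "dz": 0.0005, "wx": 0, "wy": 0, "wz": 0},
  {"dx": 0, "dy": 0.064, "dz": 0.0005, "wx": 0, "wy": 0, "wz": 0},
  {"dx": 0, "dy": 0.064, "dz": 0.0005, "wx": 0, "wy": 0, "wz": 0},
])

```text
time_s: 6.1
tcp_pos: [0.6528, -0.0022, 0.0505]
ee_rot: [[0.999, -0.054, 0.007], [-0.054, -0.999, 0.001], [0.007, -0.002, -1.0]]
wrist_force: [1.0, 2.9, 6.7]
gripper_width: 0.006
```

```bash
python3 - <<'E'
from h import *
import cv2
print(rackpos(),r.sense()["wrist_force"])
im=cams.capture("wrist")[:,:,::-1]; cv2.imwrite(f"pics/wrist3.png",im)
E
```

```text
[31.84909636 32.79722791 50.49189887] [0.97276396 2.92483019 6.66960562]
```

View pics/wrist3.png

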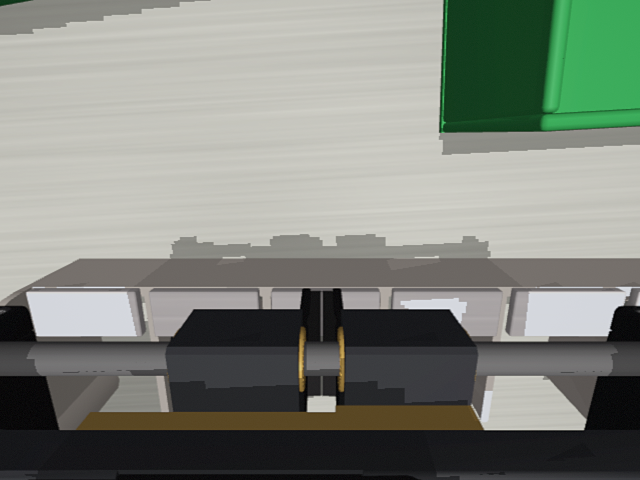

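Call:
drive_tool([
  {"dx": 0, "dy": 0, "dz": -0.02, "wx": 0, "wy": 0, "wz": 0},
  {"dx": 0, "dy": 0, "dz": -0.05, "wx": 0, "wy": 0, "wz": 0},
  {"dx": 0, "dy": 0, "dz": -0.07, "wx": 0, "wy": 0, "wz": 0},
  {"dx": -0.03, "dy": 0.001, "dz": -0.07, "wx": 0, "wy": 0, "wz": 0},
  {"dx": -0.07, "dy": 0.003, "dz": -0.07, "wx": 0, "wy": 0, "wz": 0},
  {"dx": -0.11, "dy": 0.005, "dz": -0.07, "wx": 0, "wy": 0, "wz": 0},
  {"dx": -0.15, "dy": 0.007, "dz": -0.07, "wx": 0, "wy": 0, "wz": 0},
  {"dx": -0.19, "dy": 0.009, "dz": -0.07, "wx": 0, "wy": 0, "wz": 0},
  {"dx": -0.21, "dy": 0.01, "dz": -0.07, "wx": 0, "wy": 0, "wz": 0},
  {"dx": -0.216, "dy": 0.01, "dz": -0.07, "wx": 0, "wy": 0, "wz": 0},
  {"dx": -0.216, "dy": 0.01, "dz": -0.07, "wx": 0, "wy": 0, "wz": 0},
  {"dx": -0.216, "dy": 0.01, "dz": -0.07, "wx": 0, "wy": 0, "wz": 0},
], gripper=0.12)

```text
time_s: 7.35
tcp_pos: [0.4352, -0.0011, 0.1183]
ee_rot: [[0.998, -0.055, 0.001], [-0.055, -0.998, 0.0], [0.001, -0.0, -1.0]]
wrist_force: [0.8, 0.0, -0.2]
gripper_width: 0.12
```

```bash
python3 - <<'E'
from h import *
import cv2
s=r.sense();print(s["tcp_pos"],rackpos(),s["wrist_force"],s["gripper_width"],s["ee_rot"].round(3))
im=cams.capture("wrist")[:,:,::-1]; cv2.imwrite(f"pics/wrist4.png",im)
E
```

```text
[ 0.43517162 -0.00105729  0.11833056] [-185.52806036   21.88461311  118.33055875] [ 0.78629693  0.04990445 -0.17752848] 0.12030644496195204 [[ 0.998 -0.055  0.001]
 [-0.055 -0.998  0.   ]
 [ 0.001 -0.    -1.   ]]
```

View pics/wrist4.png

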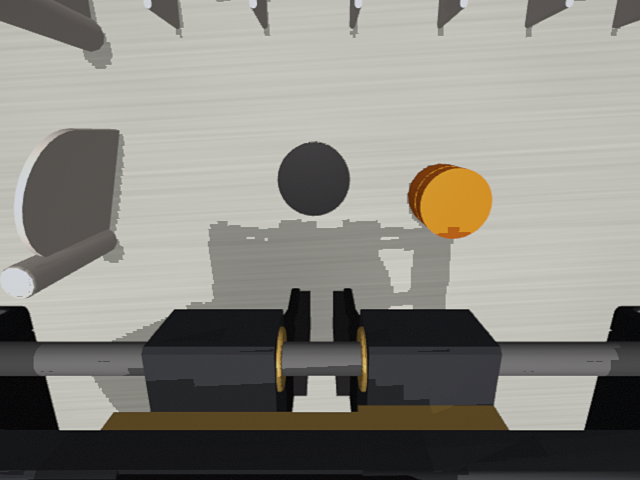

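```bash
cat >> h.py <<'E'
def wb(uv,z):
    s=r.sense();m=cams.camera_model("wrist");K=m["intrinsics"];T=m["T_tool_cam"]
    d=s["ee_rot"]@T[:3,:3]@np.linalg.solve(K,[*uv,1]);o=s["tcp_pos"]+s["ee_rot"]@T[:3,3]
    P=o+d*(z-o[2])/d[2];c,q=np.cos(RP[2]),np.sin(RP[2]);e=P[:2]-RP[:2];return P.round(4),(np.array([c*e[0]+q*e[1],-q*e[0]+c*e[1]])*1000).round(1)
E
python3 - <<'E'
from h import *
print("tin",wb((314,178.5),.04))
for u in ((254,6),(358,6),(463,6)):print(wb(u,.044))
E
```

```text
tin (array([0.4881, 0.    , 0.04  ]), array([-132.7,   25.9]))
(array([0.5844, 0.0271, 0.044 ]), array([-38.1,  58.3]))
(array([ 0.5812, -0.03  ,  0.044 ]), array([-38.2,   1. ]))
(array([ 0.5779, -0.0877,  0.044 ]), array([-38.2, -56.7]))
```

Call:
drive_tool([
  {"dx": 0, "dy": -0.002, "dz": 0.03, "wx": 0, "wy": 0, "wz": 0},
  {"dx": 0, "dy": -0.004, "dz": 0.065, "wx": 0, "wy": 0, "wz": 0},
  {"dx": 0, "dy": -0.004, "dz": 0.095, "wx": 0, "wy": 0, "wz": 0},
  {"dx": 0, "dy": -0.004, "dz": 0.104, "wx": 0, "wy": 0, "wz": 0},
  {"dx": 0, "dy": -0.004, "dz": 0.106, "wx": 0, "wy": 0, "wz": 0},
  {"dx": 0, "dy": -0.004, "dz": 0.106, "wx": 0, "wy": 0, "wz": 0},
  {"dx": 0, "dy": -0.004, "dz": 0.106, "wx": 0, "wy": 0, "wz": 0},
])

```text
time_s: 8.1
tcp_pos: [0.4352, 0.003, 0.0132]
ee_rot: [[0.998, -0.055, 0.003], [-0.055, -0.998, 0.001], [0.003, -0.001, -1.0]]
wrist_force: [-0.2, -0.2, 0.6]
gripper_width: 0.119
```

```bash
python3 - <<'E'
from h import *
import cv2
s=r.sense();print(s["tcp_pos"],rackpos(),s["wrist_force"],s["gripper_width"])
im=cams.capture("wrist")[:,:,::-1]; cv2.imwrite(f"pics/wrist5.png",im)
E
```

```text
[0.43524074 0.00299434 0.01318252] [-185.68380099   25.93384297   13.18252031] [-0.15216771 -0.16601087  0.56971038] 0.1192330066769257
```

View pics/wrist5.png

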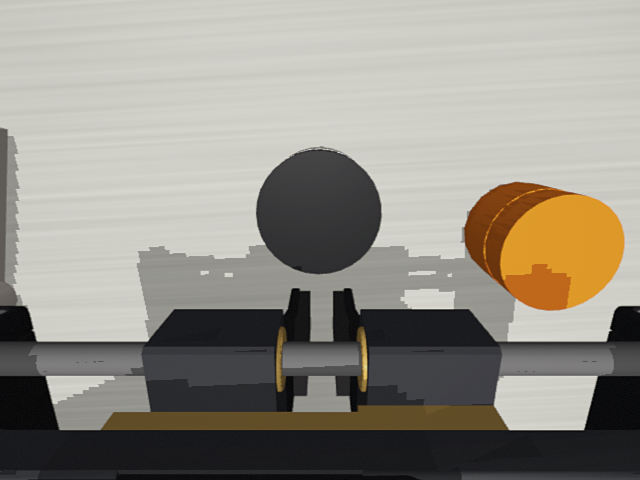

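Call:
drive_tool([
  {"dx": 0.005, "dy": 0, "dz": 0, "wx": 0, "wy": 0, "wz": 0},
  {"dx": 0.01, "dy": 0, "dz": 0, "wx": 0, "wy": 0, "wz": 0},
  {"dx": 0.015, "dy": 0, "dz": 0, "wx": 0, "wy": 0, "wz": 0},
  {"dx": 0.019, "dy": 0, "dz": 0, "wx": 0, "wy": 0, "wz": 0},
  {"dx": 0.023, "dy": 0, "dz": 0, "wx": 0, "wy": 0, "wz": 0},
  {"dx": 0.027, "dy": -0.0002, "dz": 0, "wx": 0, "wy": 0, "wz": 0},
  {"dx": 0.031, "dy": -0.0005, "dz": 0, "wx": 0, "wy": 0, "wz": 0},
  {"dx": 0.036, "dy": -0.001, "dz": 0, "wx": 0, "wy": 0, "wz": 0},
  {"dx": 0.041, "dy": -0.0015, "dz": 0, "wx": 0, "wy": 0, "wz": 0},
  {"dx": 0.046, "dy": -0.002, "dz": 0, "wx": 0, "wy": 0, "wz": 0},
  {"dx": 0.051, "dy": -0.0025, "dz": 0, "wx": 0, "wy": 0, "wz": 0},
  {"dx": 0.056, "dy": -0.003, "dz": 0, "wx": 0, "wy": 0, "wz": 0},
  {"dx": 0.061, "dy": -0.0034, "dz": 0, "wx": 0, "wy": 0, "wz": 0},
  {"dx": 0.066, "dy": -0.0037, "dz": 0, "wx": 0, "wy": 0, "wz": 0},
  {"dx": 0.071, "dy": -0.004, "dz": 0, "wx": 0, "wy": 0, "wz": 0},
  {"dx": 0.076, "dy": -0.004, "dz": 0, "wx": 0, "wy": 0, "wz": 0},
  {"dx": 0.08, "dy": -0.004, "dz": 0, "wx": 0, "wy": 0, "wz": 0},
  {"dx": 0.08, "dy": -0.004, "dz": 0, "wx": 0, "wy": 0, "wz": 0},
])

```text
time_s: 9.95
tcp_pos: [0.5149, 0.0022, 0.0121]
ee_rot: [[0.998, -0.055, 0.001], [-0.055, -0.998, 0.0], [0.001, -0.0, -1.0]]
wrist_force: [0.4, -0.9, -0.9]
gripper_width: 0.122
```

```bash
python3 - <<'E'
from h import *
import cv2
s=r.sense();print(s["tcp_pos"],rackpos(),s["wrist_force"],s["gripper_width"])
im=cams.capture("wrist")[:,:,::-1]; cv2.imwrite(f"pics/wrist6.png",im)
E
```

```text
[0.51492512 0.00222434 0.01210566] [-106.07941247   29.58535217   12.10565632] [ 0.36369283 -0.85528225 -0.87274269] 0.12168508432601532
```

View pics/wrist6.png

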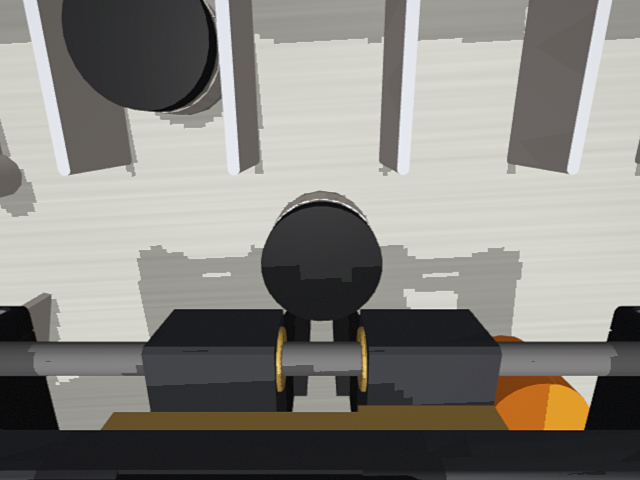

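Call:
drive_tool([
  {"dx": 0.004, "dy": -0.0003, "dz": 0, "wx": 0, "wy": 0, "wz": 0},
  {"dx": 0.009, "dy": -0.0006, "dz": 0, "wx": 0, "wy": 0, "wz": 0},
  {"dx": 0.014, "dy": -0.001, "dz": 0, "wx": 0, "wy": 0, "wz": 0},
  {"dx": 0.019, "dy": -0.001, "dz": 0, "wx": 0, "wy": 0, "wz": 0},
  {"dx": 0.024, "dy": -0.001, "dz": 0, "wx": 0, "wy": 0, "wz": 0},
  {"dx": 0.029, "dy": -0.001, "dz": 0, "wx": 0, "wy": 0, "wz": 0},
  {"dx": 0.034, "dy": -0.001, "dz": 0, "wx": 0, "wy": 0, "wz": 0},
  {"dx": 0.039, "dy": -0.001, "dz": 0, "wx": 0, "wy": 0, "wz": 0},
  {"dx": 0.044, "dy": -0.001, "dz": 0, "wx": 0, "wy": 0, "wz": 0},
  {"dx": 0.049, "dy": -0.001, "dz": 0, "wx": 0, "wy": 0, "wz": 0},
  {"dx": 0.054, "dy": -0.001, "dz": 0, "wx": 0, "wy": 0, "wz": 0},
  {"dx": 0.059, "dy": -0.001, "dz": 0, "wx": 0, "wy": 0, "wz": 0},
  {"dx": 0.064, "dy": -0.001, "dz": 0, "wx": 0, "wy": 0, "wz": 0},
  {"dx": 0.069, "dy": -0.001, "dz": 0, "wx": 0, "wy": 0, "wz": 0},
  {"dx": 0.073, "dy": -0.001, "dz": 0, "wx": 0, "wy": 0, "wz": 0},
  {"dx": 0.077, "dy": -0.001, "dz": 0, "wx": 0, "wy": 0, "wz": 0},
  {"dx": 0.08, "dy": -0.001, "dz": 0, "wx": 0, "wy": 0, "wz": 0},
  {"dx": 0.08, "dy": -0.001, "dz": 0, "wx": 0, "wy": 0, "wz": 0},
])

```text
time_s: 11.8
tcp_pos: [0.5947, -0.0012, 0.0121]
ee_rot: [[0.998, -0.055, 0.001], [-0.055, -0.998, 0.0], [0.001, -0.0, -1.0]]
wrist_force: [-0.3, 0.2, 0.4]
gripper_width: 0.122
```

```bash
python3 - <<'E'
from h import *
import cv2
s=r.sense();print(s["tcp_pos"],rackpos(),s["wrist_force"],s["gripper_width"])
im=cams.capture("wrist")[:,:,::-1]; cv2.imwrite(f"pics/wrist7.png",im)
E
```

```text
[ 0.59471362 -0.00120013  0.0120549 ] [-26.22380252  30.59226791  12.05490111] [-0.25205629  0.21048966  0.44721213] 0.12202825040448849
```

View pics/wrist7.png

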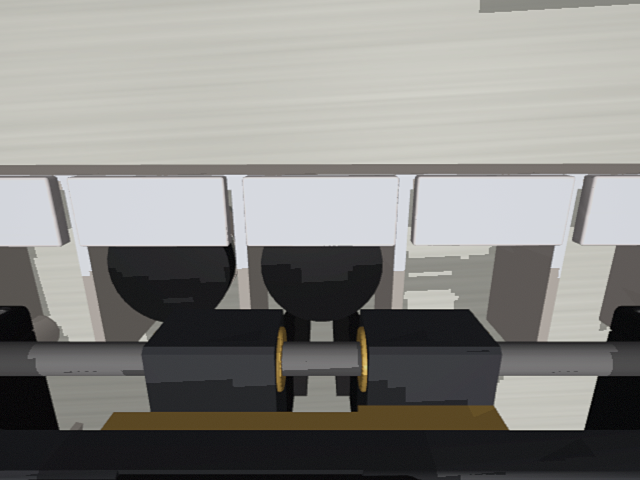

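Call:
drive_tool([
  {"dx": 0.001, "dy": 0, "dz": 0, "wx": 0, "wy": 0, "wz": 0},
  {"dx": 0.002, "dy": 0, "dz": 0, "wx": 0, "wy": 0, "wz": 0},
  {"dx": 0.003, "dy": 0, "dz": 0, "wx": 0, "wy": 0, "wz": 0},
  {"dx": 0.004, "dy": 0, "dz": 0, "wx": 0, "wy": 0, "wz": 0},
  {"dx": 0.005, "dy": 0, "dz": 0, "wx": 0, "wy": 0, "wz": 0},
  {"dx": 0.005, "dy": 0, "dz": 0, "wx": 0, "wy": 0, "wz": 0},
])

```text
time_s: 12.45
tcp_pos: [0.5991, -0.0015, 0.0121]
ee_rot: [[0.998, -0.055, 0.0], [-0.055, -0.998, 0.0], [0.0, -0.0, -1.0]]
wrist_force: [-0.2, 0.4, 0.7]
gripper_width: 0.121
```

Call:
drive_tool([
  {"dx": 0.001, "dy": 0, "dz": 0, "wx": 0, "wy": 0, "wz": 0},
  {"dx": 0.002, "dy": 0, "dz": 0, "wx": 0, "wy": 0, "wz": 0},
  {"dx": 0.003, "dy": 0, "dz": 0, "wx": 0, "wy": 0, "wz": 0},
  {"dx": 0.004, "dy": 0, "dz": 0, "wx": 0, "wy": 0, "wz": 0},
  {"dx": 0.004, "dy": 0, "dz": 0, "wx": 0, "wy": 0, "wz": 0},
])

```text
time_s: 12.95
tcp_pos: [0.602, -0.0018, 0.0119]
ee_rot: [[0.998, -0.056, -0.002], [-0.056, -0.998, -0.0], [-0.002, 0.0, -1.0]]
wrist_force: [-4.1, 2.1, 4.2]
gripper_width: 0.119
```

Call:
drive_tool([
  {"dx": 0.001, "dy": 0, "dz": 0, "wx": 0, "wy": 0, "wz": 0},
  {"dx": 0.002, "dy": 0, "dz": 0, "wx": 0, "wy": 0, "wz": 0},
  {"dx": 0.002, "dy": 0, "dz": 0, "wx": 0, "wy": 0, "wz": 0},
])

```text
time_s: 13.25
tcp_pos: [0.6021, -0.0019, 0.0119]
ee_rot: [[0.998, -0.056, -0.006], [-0.056, -0.998, -0.0], [-0.006, 0.001, -1.0]]
wrist_force: [-8.3, 2.5, 6.9]
gripper_width: 0.12
```

```bash
python3 - <<'E'
from h import *
import cv2
s=r.sense();print(s["tcp_pos"],rackpos(),s["wrist_force"],s["gripper_width"])
im=cams.capture("wrist")[:,:,::-1]; cv2.imwrite(f"pics/wrist8.png",im)
E
```

```text
[ 0.60206745 -0.00185998  0.01185946] [-18.84469579  30.34137039  11.85945758] [-8.25715528  2.52694288  6.9191666 ] 0.12040278510759365
```

View pics/wrist8.png

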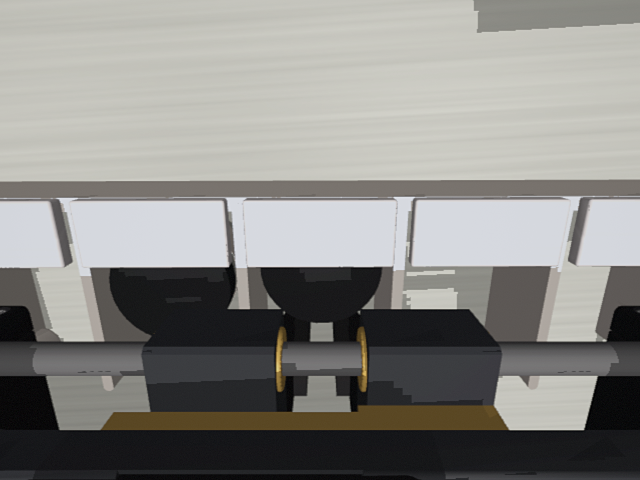

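Call:
drive_tool([
  {"dx": -0.004, "dy": 0, "dz": 0, "wx": 0, "wy": 0, "wz": 0},
  {"dx": -0.01, "dy": 0, "dz": 0, "wx": 0, "wy": 0, "wz": 0},
  {"dx": -0.03, "dy": 0, "dz": 0, "wx": 0, "wy": 0, "wz": 0},
  {"dx": -0.06, "dy": 0, "dz": 0, "wx": 0, "wy": 0, "wz": 0},
  {"dx": -0.09, "dy": 0, "dz": 0, "wx": 0, "wy": 0, "wz": 0},
  {"dx": -0.1, "dy": 0, "dz": -0.03, "wx": 0, "wy": 0, "wz": 0},
  {"dx": -0.11, "dy": 0, "dz": -0.07, "wx": 0, "wy": 0, "wz": 0},
  {"dx": -0.12, "dy": 0, "dz": -0.11, "wx": 0, "wy": 0, "wz": 0},
  {"dx": -0.14, "dy": 0, "dz": -0.14, "wx": 0, "wy": 0, "wz": 0},
  {"dx": -0.16, "dy": 0, "dz": -0.15, "wx": 0, "wy": 0, "wz": 0},
  {"dx": -0.16, "dy": 0, "dz": -0.15, "wx": 0, "wy": 0, "wz": 0},
  {"dx": -0.16, "dy": 0, "dz": -0.15, "wx": 0, "wy": 0, "wz": 0},
])

```text
time_s: 14.5
tcp_pos: [0.4458, 0.0072, 0.1625]
ee_rot: [[0.998, -0.055, 0.003], [-0.055, -0.998, 0.001], [0.003, -0.001, -1.0]]
wrist_force: [0.0, 0.9, 0.7]
gripper_width: 0.122
```

```bash
python3 - <<'E'
from h import *
import cv2
s=r.sense();print(s["time_s"],s["tcp_pos"],rackpos(),s["wrist_force"])
a=cams.capture("wrist")[:,:,::-1];b=cams.capture("side")[:,:,::-1];c=cams.capture("top")[:,:,::-1]
cv2.imwrite("pics/wrist9.png",a);cv2.imwrite("pics/top9.png",c)
cv2.imwrite("pics/side9.png",cv2.resize(b[150:330,220:420],None,fx=4,fy=3.3,interpolation=cv2.INTER_CUBIC))
E
```

```text
14.5 [0.44577094 0.00717071 0.16246068] [-175.40149467   30.68791695  162.4606822 ] [0.03462269 0.88733148 0.67511047]
```

View pics/wrist9.png

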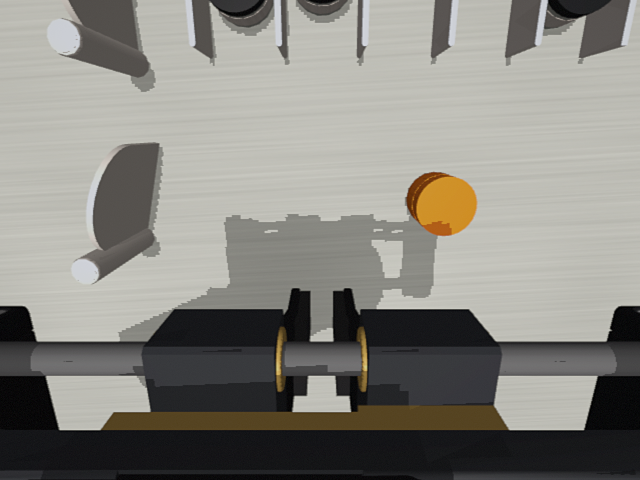

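View pics/side9.png

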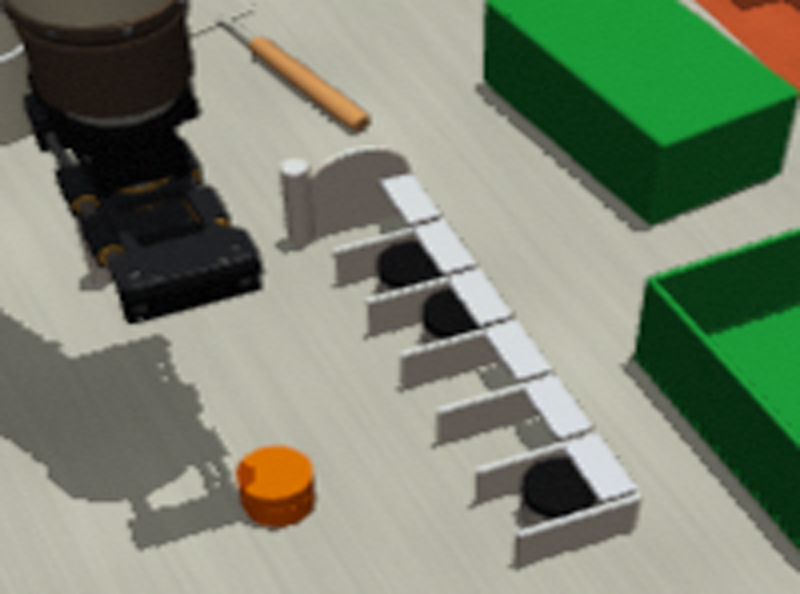

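View pics/top9.png

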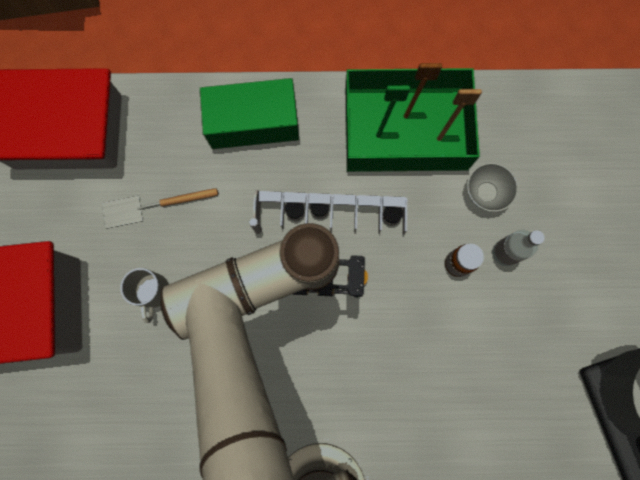

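```bash
python3 -c "
from station import ticket;print(ticket.finish_job())"
```

```text
the job is handed in; nothing more can be done
None
```

The loose tin is in the third gap counted from the tall end panel, pushed home against the back wall, and the job is handed in at about 15 s.

**Rail stroke:** With the fingers shut, I set the tip down on the first rail next to the tall end, about 15 mm short of the panel. It slid over the first and second gaps and stopped near the middle of the third rail. The force readings, taken at intervals, showed 6–10 N of contact, and the picture at the stop put the finger within about 2 mm of that rail's centre. The finger was clear of the fourth rail.

**Push:** I opened the fingers about 10 mm to cradle the tin from behind, without gripping it, and slid it upright into the gap. At the end the tool stopped moving while the force rose to 8 N. The tin centre worked out from the tool position is within about 2 mm of the home position.

**Last checks:**
- The tin is in the third gap and sits slightly deeper than the stored tin beside it.
- The stored tins and the other things look unmoved. In the last top view the arm partly hid the orange tin and the loose end panel, but both look in place in the wrist view.
- The arm is clear, with wrist force about 1 N.
- The wrist camera and the fixed cameras disagreed by up to about 4 mm near the tall end and 1–2 mm at the third gap, so I used a compromise. The disagreement did not affect the result.

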